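# Make up the tasting board and hold it out over the counter's end

## Task

Make up the wooden tasting board for a colleague waiting at the left-hand end of the counter: take out the steel jigger that was left in one of its three wells, stand it on the counter, and stand the loose clear tasting cup upright in that well instead. Then take the board by its handle and slide it flat along the counter, without lifting it, out over the left edge and square to it, until the dark inlaid strip lies right over the edge and all three cups are past it. It would tip now, so finish while still holding the handle, the board level and still and the three cups standing in their wells, and leave everything else on the counter where it is.

Things in the scene. Friction and masses are not known exactly. Their poses are not given: they have to be found in the camera images.
- tasting_board: Light-wood paddle lying flat, 0.36-0.63 kg, 22 mm thick: body 280 x 92 mm, handle 34 mm wide, 127 mm long on one short end. Origin: middle of the body's underside; y along the length, away from the handle, within 0.18 rad of world +y; z up. Wells 51 mm wide, 8 mm deep at y -78, 0, 78 mm. Balance point 20 mm to the handle side; at the end it takes about 5-8 N down on the handle to keep level.
- handle (a point): Point in the board's handle where it is best held: on its centre line, at half its thickness (11 mm above the underside), board y = -205 mm. Axes as the board's.
- strip (a point): Middle of the dark inlaid wooden strip across the board, on the board's top face (22 mm above the underside), board y = -122 mm. The strip is 12 mm wide and runs across the full width between the last well and the handle. Axes as the board's.
- well_1 (a point): Centre of the floor of the well nearest the handle (board y = -78 mm, z = 14 mm). Axes as the board's.
- well_2 (a point): Centre of the floor of the middle well (board y = 0, z = 14 mm).
- well_3 (a point): Centre of the floor of the well farthest from the handle (board y = +78 mm, z = 14 mm).
- jigger: Steel double-cone bar measure, narrow waist, 45 mm across both ends, 87 mm tall, 0.09 kg, upright in one of the three wells (which one varies). Origin: centre of its underside, z up. Take it 60 to 80 mm above its underside, fingers closing across the board (board x): the neighbours leave no room along the row. Free counter for it: x 0.45 to 0.54, y about -0.165 m.
- loose_cup: Clear empty plastic tasting cup, open at the top, tapering: 66 mm across the rim, 44 mm at the foot, 62 mm tall, 0.02 kg; alone on the counter to the right of the board. Origin: centre of its underside, z up. Take it round the outside about 45 mm above its underside; in a well its foot has 3 mm play all round, and fingers fit only across the board (board x).
- cup_a: One of the two identical tasting cups already standing in wells (66 mm across at the rim, 62 mm tall). Origin at the centre of its underside, z up.
- cup_b: The other tasting cup that already stands in a well; as cup_a.
- counter_edge (a point): Fixed point on the free left edge of the counter, at its top: the edge runs along world x (y = 0.415 m) from x = 0.37 to 0.61 m; the counter top (z = 0) is at smaller y. From x = 0.62 m a neighbouring counter adjoins, 6 mm higher; the board stays clear of it, its centre line at x 0.43 to 0.56 m.
- spare_nozzle: Bystander: light grey plastic tap nozzle standing on its collar, 29 mm across, 62 mm tall, behind the board near the tap tower. Origin at the centre of its underside.
- cap: Bystander: screw cap, 31 mm across and 14 mm high, lying on the counter near the rinse tub. Origin at the centre of its underside.
- tap_brush: Bystander: thin wire brush, 175 mm long along its y axis and 22 mm high, lying at the counter's front edge on the right. Origin in the middle of its underside.
- sweet_bar: Bystander: wrapped bar, 147 by 43 by 12 mm, lying near the right-hand edge of the counter. Origin in the middle of its underside. Other things stand at the back, from x = 0.63 m on; the tap tower's heads and levers hang out to x = 0.60 m, 0.34 m and more above the counter, between y = -0.28 and 0.25 m: keep wrists and elbows this side of them.
Mind the look-alikes: they are no part of the job. What is shaped like the cup_b but pink is not meant.

How it is judged:
On the way, in this order (a step that is already met when the one before it is completed fails the run):
1. the jigger is out of the board and stands upright on the counter, let go (height (world z) of jigger below 0.009 m and angle between jigger's own z axis and vertical below 0.15 rad and contact force between the fingers and jigger below 0.1 N), for 0.2 s.
2. the loose cup stands upright in a well of the board, let go ((distance between loose_cup and well_1 below 0.007 m or distance between loose_cup and well_2 below 0.007 m or distance between loose_cup and well_3 below 0.007 m) and angle between loose_cup's own z axis and vertical below 0.1 rad and contact force between the fingers and loose_cup below 0.1 N), for 0.2 s.
At the end, for the whole second after the job is handed in: Fingers hold the board (over 1 N), still, level to 0.05 rad, resting on the edge, square to 0.1 rad; strip middle within 8 mm of the left edge, -6 to +5 mm in height; board centre x 0.42 to 0.565. Three cups upright in the wells (within 7 mm); jigger upright on the counter (world y of strip between 0.407 and 0.423 m and angle between the y axis of tasting_board and the y axis of counter_edge, either way round below 0.1 rad and angle between tasting_board's own z axis and vertical below 0.05 rad and height (world z) of strip between 0.016 and 0.027 m and world x of tasting_board between 0.42 and 0.565 m and linear speed of tasting_board below 0.02 m/s and contact force between the fingers and tasting_board above 1 N and (distance between loose_cup and well_1 below 0.007 m or distance between loose_cup and well_2 below 0.007 m or distance between loose_cup and well_3 below 0.007 m) and (distance between cup_a and well_1 below 0.007 m or distance between cup_a and well_2 below 0.007 m or distance between cup_a and well_3 below 0.007 m) and (distance between cup_b and well_1 below 0.007 m or distance between cup_b and well_2 below 0.007 m or distance between cup_b and well_3 below 0.007 m) and angle between each of loose_cup, cup_a, cup_b, jigger's own z axis and vertical below 0.15 rad and height (world z) of jigger between -0.006 and 0.009 m); the arm keeps its last pose, push and grip.
It fails at once if the board is lifted off the counter (more than 20 mm) (height (world z) of tasting_board above 0.02 m).
It fails at once if the board tips (more than 0.15 rad) (angle between tasting_board's own z axis and vertical above 0.15 rad).
It fails at once if a cup already in the board is knocked over (angle between any of cup_a, cup_b's own z axis and vertical above 0.5 rad).
It fails at once if a bystander is shoved (more than 30 mm) (distance of any of spare_nozzle, cap, tap_brush, sweet_bar from where it was at the start of the episode above 0.03 m).
It also fails if it takes over 72 s, if anything falls off the work surface, if the arm or the gripper's body presses on something with over 40 N, if the wrist force passes 120 N, or if a joint passes its speed limit or range.

## Robot

A 7-joint arm with a two-finger parallel gripper is mounted at the origin on a cart in front of the work surface, level with it; the furniture and walls round the work are solid. World frame = base frame: x ahead of the robot, y to its left, z up, the work surface at z = 0. Lengths are in m, angles in rad, forces in N, time in s.
With the tool pointing down it reaches from about 0.35 to 0.9 m from the base axis. Payload 19.9 kg.
Tool frame: the origin (TCP) lies between the finger pads; the fingertips stand 19 mm ahead of it and the grasp point (between the pads) is the TCP; z points along the fingers, y is the line along which they close (so a half turn about z gives the same grasp; the last joint's range is limited). The gripper opens to 94 mm and grips with 3 to 60 N. Pads are 16 mm wide; open, the fingers measure 119 mm over their backs; the gripper's body (75 mm by 177 mm) begins 78 mm behind the grasp point.
Start: joints at [-1.373, 0.417, -0.01, 1.614, 0.005, 1.111, -0.053], TCP at [0.148, 0.607, 0.224] pointing down, gripper open.
Joint ranges: [-2.81, 2.81], [-0.39, 2.02], [-1.27, 1.25], [0.06, 2.57], [-1.19, 4.33], [0.19, 2], [-2.82, 2.82]. Speed limits (rad/s): [1.89, 1.89, 2.39, 2.39, 3.01, 3.01, 3.01].

## Interface

Orientations are given as a unit quaternion [w, x, y, z].
In Python, from cell import arm, imaging, finder gives the robot as it stands. The module is installed in compiled form; this text tells all that it offers.
- The arm moves only by the tool apply_moves, never from a script. Its argument "deltas" is a list of rows, each a list of 7 numbers: the shift along the world's x, y, z in cm, then the turn, a rotation vector about the world's x, y, z in degrees, then the gripper command: -1 is fully open, 1 is shut, values between are in proportion. A call has 1 to 5 rows; each row shifts and turns the commanded pose from where the row before left it; what a row does not reach is not made up. A row lasts 1/12 s, in which the tool goes at most 41.7 mm and 7.16 degrees, less where a joint would pass 70% of its speed; a pose out of reach is approached as far as the arm can. A call with a gripper value outside its range is refused whole. The fingers move at their own pace and stop on an object; the grip force is fixed at half the most. Time passes only in rows, so rows that do not move let the fingers close. It gives the time, the measured TCP pose, the force, the opening and the grip force at its end, in the units of the state.
- arm.read_state(): the state, without advancing time (a new reading comes with each control period).
- imaging.camera(name): name is "side" or "top" or "wrist"; returns the picture (420x560x3 uint8, red, green, blue); there is no depth.
- imaging.camera_info(name): a dict with "fovy" (degrees; the focal length in pixels is half the picture's height over the tangent of half this angle, whatever the lens; pixels are square), "cx", "cy" (the principal point, pixels), "camera_from_world" (4x4, takes a point from world to camera coordinates). Camera axes: x right, y down, z forward; pixel columns grow to the right and rows downward; lengths in m; the calibration is good to about 2 mm. A picture is of the moment at which its call begins: read the wrist's pose just before it. camera_info takes no time and is no camera call; for the wrist camera it gives the pose at the moment of the call.
- arm.finish_job(): hands the job in; it is judged then, once.
Trained networks look in the newest picture that a camera, given by its name, has taken for a name from the list of things; names that differ only in an ending like _2 or _b are one class to them, and where a whole thing is asked for, a point or a joint stands for the part that bears it (a point fixed in the world has none). Each returns a list of dicts, best first, with "confidence" (0 to 1); they miss things now and then, are a little off and sometimes report something else, mostly with a low value. They report only what shows in the picture. A call takes as long as a camera call. They do not tell look-alikes from the thing itself.
- finder.regions_of(camera, query): "region" (420x560 bool, what is visible of it) and "extent" ([centre column, centre row, width, height] in pixels, round what is visible of it).
- finder.mark_of(camera, query): "pixel" ([column, row] in pixels: a listed point, or the origin of a listed thing).
The state is a dict: "t": time; "joint_pos": joint angles; "qvel": joint speeds; "joint_torque": joint torques, N m; "tcp_pos": TCP position; "orientation": TCP orientation; "ft_force": force on the tool from outside, world axes, zero at the start; "wrist_torque": the same for the moment, N m; "opening": finger opening in m; "finger_force": force on a finger pad.
Only numpy, scipy, OpenCV 4.12 (cv2) and the standard library are available. Lean on these libraries where they do the work, as an engineer would, in place of code of your own. Each camera call takes 0.05 s, during which the arm holds its last target. There are 200 camera calls.

## Working session

There is one attempt and no reset: what is moved stays moved. The work goes in short steps, Python scripts to look and compute and a tool call to move; the robot and the scene stay as the last step left them, time stands still between calls to the robot, and variables do not carry over. Pictures are saved under pics/ and viewed, at most 12 in all, crops included, and the job is handed in when it is done.

Besides the shell and the picture viewer there is one more tool, called after "Emit:" as name([rows], argument=value, ...), one row to a line, values as JSON. apply_moves: Moves the arm, as the interface text tells. Its arguments: {"type":"object","properties":{"deltas":{"type":"array"}},"required":["deltas"]}

```bash
mkdir -p pics; cat > h.py <<'E'
import numpy as np, cv2
from cell import arm, imaging, finder
def shot(c,name=None):
    im=imaging.camera(c)
    if name: cv2.imwrite(f'pics/{name}.png',im[:,:,::-1])
    return im
def cam(c):
    i=imaging.camera_info(c); f=210/np.tan(np.radians(i['fovy'])/2)
    return f,i['cx'],i['cy'],np.array(i['camera_from_world'])
def ray(k,p):
    f,cx,cy,T=k; R=T[:3,:3]; o=-R.T@T[:3,3]
    d=R.T@np.array([(p[0]-cx)/f,(p[1]-cy)/f,1]); return o,d/np.linalg.norm(d)
def atz(k,p,z):
    o,d=ray(k,p); return o+d*(z-o[2])/d[2]
def tri(rays):
    A=sum(np.eye(3)-np.outer(d,d) for o,d in rays); b=sum((np.eye(3)-np.outer(d,d))@o for o,d in rays)
    return np.linalg.solve(A,b)
def proj(k,P):
    f,cx,cy,T=k; q=T[:3,:3]@P+T[:3,3]; return [cx+f*q[0]/q[2],cy+f*q[1]/q[2]]
E
cat > a.py <<'E'
from h import *
np.set_printoptions(precision=3,suppress=True)
s=arm.read_state();print(s['t'],s['tcp_pos'],s['orientation'],s['opening'])
ims=[];K={}
for c in('top','side'):
    ims.append(shot(c,c+'0'));K[c]=cam(c)
Z=dict(handle=.011,strip=.022,well_1=.014,well_2=.014,well_3=.014,tasting_board=0,jigger=0,loose_cup=0,cup_a=.014,counter_edge=0)
for q in Z:
    for c in K:
        for m in finder.mark_of(c,q)[:4]:
            print(q,c,np.round(m['pixel'],1),round(m['confidence'],2),atz(K[c],m['pixel'],Z[q]))
E
python3 a.py
```

```text
0.0 [0.148 0.607 0.224] [-0.     0.12   0.993 -0.001] 0.09424040215104887
handle top [264.7 219.4] 0.93 [0.502 0.039 0.011]
handle top [191.3 227. ] 0.52 [0.478 0.234 0.011]
handle side [283.7 232.4] 0.83 [0.514 0.042 0.011]
strip top [236.2 214.3] 0.62 [0.513 0.115 0.022]
strip side [281.7 241.7] 0.72 [0.504 0.113 0.022]
well_1 top [217.3 222.8] 0.64 [0.49  0.165 0.014]
well_1 top [156.3 232. ] 0.55 [0.462 0.325 0.014]
well_1 side [276.  297.9] 0.86 [0.47  0.328 0.014]
well_1 side [277.  273.1] 0.64 [0.488 0.24  0.014]
well_1 side [281.  253.4] 0.61 [0.497 0.155 0.014]
well_2 top [217.3 222.8] 0.64 [0.49  0.165 0.014]
well_2 top [156.3 232. ] 0.55 [0.462 0.325 0.014]
well_2 side [276.  297.9] 0.86 [0.47  0.328 0.014]
well_2 side [277.  273.1] 0.64 [0.488 0.24  0.014]
well_2 side [281.  253.4] 0.61 [0.497 0.155 0.014]
well_3 top [217.3 222.8] 0.64 [0.49  0.165 0.014]
well_3 top [156.3 232. ] 0.55 [0.462 0.325 0.014]
well_3 side [276.  297.9] 0.86 [0.47  0.328 0.014]
well_3 side [277.  273.1] 0.64 [0.488 0.24  0.014]
well_3 side [281.  253.4] 0.61 [0.497 0.155 0.014]
tasting_board top
[... 361 characters left out ...]
.   ]
loose_cup top [188.4 221.7] 0.34 [0.493 0.244 0.   ]
loose_cup side [319.2 191.6] 0.61 [ 0.465 -0.292  0.   ]
loose_cup side [267.7 179.2] 0.39 [ 0.653 -0.369  0.   ]
cup_a top [216.2 224.5] 0.97 [0.485 0.168 0.014]
cup_a top [155.2 228.6] 0.83 [0.471 0.328 0.014]
cup_a top [297.6 244. ] 0.58 [ 0.437 -0.05   0.014]
cup_a side [317.7 224.5] 0.93 [ 0.435 -0.018  0.014]
cup_a side [282.1 255.7] 0.67 [0.492 0.164 0.014]
cup_a side [274.6 295.9] 0.59 [0.475 0.322 0.014]
counter_edge top [123.7 218.4] 0.64 [0.498 0.417 0.   ]
counter_edge top [187.8 223. ] 0.3 [0.489 0.245 0.   ]
counter_edge side [250.  327.3] 0.71 [0.501 0.407 0.   ]
counter_edge side [281.2 256.9] 0.51 [0.498 0.146 0.   ]
```

```bash
python3 -c "
import cv2
a=cv2.imread('pics/top0.png')[120:330,80:460];b=cv2.imread('pics/side0.png')[100:380,150:450]
cv2.imwrite('pics/v1.png',cv2.resize(a,None,fx=2,fy=2));cv2.imwrite('pics/v2.png',cv2.resize(b,None,fx=2,fy=2))"
```

```text
(no output)
```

View pics/v1.png

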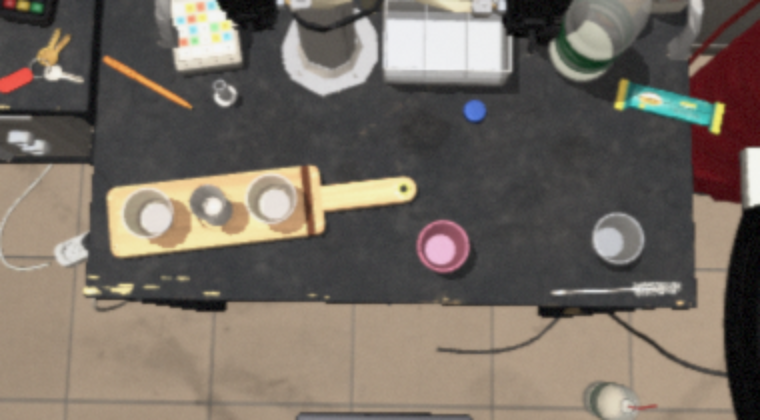

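View pics/v2.png

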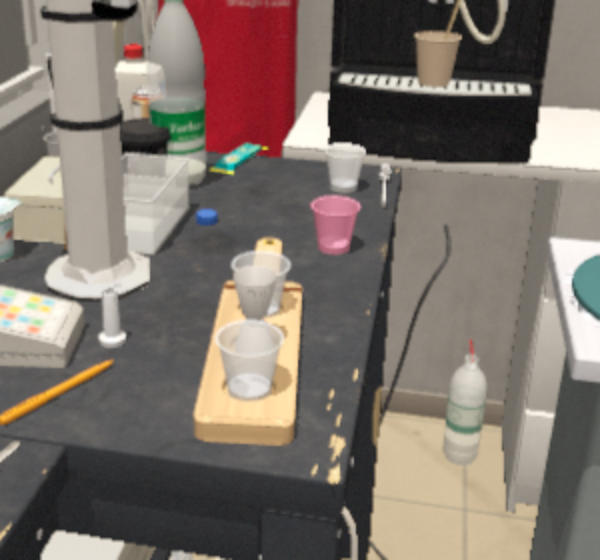

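The top view shows the board at the left with the jigger in the middle well (186, 223) and clear cups in the outer wells (155, 228) and (216, 223). The possible loose cups are the clear one at right (388, 239), the pink one (301, 242, a look-alike) and the two cups in wells. I choose (388, 239), clear and alone to the right of the board. The side view agrees: clear at (322, 182), pink at (317, 212).

Emit:
apply_moves([
  [2.2,-2.7,0.15,0,0,-4.6,-1],
  [2.2,-2.7,0.15,0,0,-4.6,-1],
  [2.2,-2.7,0.15,0,0,-4.6,-1],
  [2.2,-2.7,0.15,0,0,-4.6,-1],
  [2.2,-2.7,0.15,0,0,-4.6,-1],
])

```text
t: 1.52
tcp_pos: [0.2592, 0.4707, 0.2321]
orientation: [-0.0, 0.317, 0.948, 0.0]
ft_force: [0.5, 0.2, 0.1]
opening: 0.094
finger_force: 0.0
```

Emit:
apply_moves([
  [2.2,-2.7,0.15,0,0,-4.6,-1],
  [2.2,-2.7,0.15,0,0,-4.6,-1],
  [2.2,-2.7,0.15,0,0,-4.6,-1],
  [2.2,-2.7,0.15,0,0,-4.6,-1],
  [2.2,-2.7,0.15,0,0,-4.6,-1],
])

```text
t: 1.93
tcp_pos: [0.3692, 0.3357, 0.2398]
orientation: [-0.0, 0.5, 0.866, 0.0]
ft_force: [0.9, 0.2, -0.2]
opening: 0.0943
finger_force: 0.0
```

Emit:
apply_moves([
  [2.2,-2.7,0.15,0,0,-4.6,-1],
  [2.2,-2.7,0.15,0,0,-4.6,-1],
  [2.2,-2.7,0.15,0,0,-4.6,-1],
  [2.2,-2.7,0.15,0,0,-4.6,-1],
  [2.2,-2.7,0.15,0,0,-4.6,-1],
])

```text
t: 2.35
tcp_pos: [0.4793, 0.2006, 0.2473]
orientation: [0.0, 0.662, 0.749, 0.0]
ft_force: [0.0, 1.1, -0.3]
opening: 0.0941
finger_force: 0.0
```

```bash
cat > w.py <<'E'
from h import *
import sys
np.set_printoptions(precision=4,suppress=True)
s=arm.read_state();print(round(s['t'],2),s['tcp_pos'],s['orientation'])
k=cam('wrist');im=shot('wrist',sys.argv[1])
T=k[3];print('cam at',-T[:3,:3].T@T[:3,3],'axis',T[2,:3])
for a in sys.argv[2:]:
    q,z=a.split(':')
    for m in finder.mark_of('wrist',q)[:4]:
        print(q,np.round(m['pixel'],1),round(m['confidence'],2),atz(k,m['pixel'],float(z)))
E
python3 w.py w1 jigger:.014 cup_a:.014 strip:.022 handle:.011 tasting_board:0; cat > /dev/null
```

```text
2.35 [0.4793 0.2006 0.2473] [0.     0.6624 0.7492 0.0003]
cam at [0.4674 0.2827 0.4077] axis [ 0.0357 -0.2802 -0.9593]
jigger [292.6 149.5] 0.81 [0.487  0.2411 0.014 ]
cup_a [288.1 220.2] 0.96 [0.4927 0.1599 0.014 ]
cup_a [284.5  74.1] 0.92 [0.4684 0.3168 0.014 ]
cup_a [224.9 360.6] 0.71 [ 0.4352 -0.0424  0.014 ]
strip [293.  148.2] 0.63 [0.4869 0.2434 0.022 ]
strip [288.6 254.2] 0.56 [0.4981 0.121  0.022 ]
strip [358.5 401.4] 0.18 [ 0.6188 -0.0788  0.022 ]
handle [288.7 310.4] 0.76 [0.5091 0.0403 0.011 ]
handle [291.7 146.6] 0.56 [0.4858 0.2438 0.011 ]
tasting_board [288.5 147.9] 0.83 [0.4829 0.2409 0.    ]
```

View pics/w1.png

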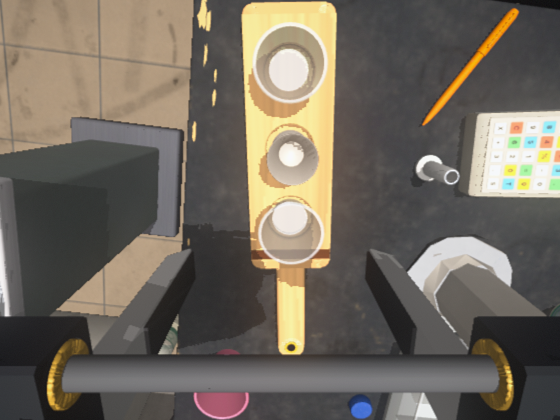

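The wrist view shows the jigger rim at about (292, 158) in the middle well, cups at (289, 65) and (290, 232), the handle straight down to (291, 348), and the pink cup at (221, 398).

```bash
cat > b.py <<'E'
from h import *
np.set_printoptions(precision=4,suppress=True)
k=cam('wrist');im=cv2.imread('pics/w1.png')
hsv=cv2.cvtColor(im,cv2.COLOR_BGR2HSV)
m=cv2.inRange(hsv,(10,60,120),(30,255,255));m[:,:238]=0;m[:,345:]=0;m[268:]=0
L=[];R=[]
for r in list(range(20,245,6)):
    c=np.where(m[r]>0)[0]; L.append(atz(k,(c[0]-.5,r),.022)[:2]);R.append(atz(k,(c[-1]+.5,r),.022)[:2])
for e in(L,R):
    e=np.array(e);p=np.polyfit(e[:,1],e[:,0],1);res=e[:,0]-np.polyval(p,e[:,1]);g=abs(res)<.004
    p=np.polyfit(e[g,1],e[g,0],1);print('yaw',-np.degrees(np.arctan(p[0])),'x@.24',np.polyval(p,.24),'rms',res[g].std(),g.sum())
g=cv2.cvtColor(im,cv2.COLOR_BGR2GRAY)[115:200,250:335]
c=cv2.HoughCircles(cv2.medianBlur(g,3),cv2.HOUGH_GRADIENT,1,60,param1=100,param2=12,minRadius=20,maxRadius=32)
print(c)
kt=cam('top')
if c is not None:
    u=c[0,0,:2]+[250,115];print(u,'jig top @.101',atz(k,u,.101))
for q in('jigger','cup_a'):
    for r in finder.regions_of('wrist',q)[:3]:print(q,np.round(r['extent'],1),round(r['confidence'],2))
shot('top')
for q in('jigger','cup_a','loose_cup'):
    for r in finder.regions_of('top',q)[:3]:print('top',q,np.round(r['extent'],1),round(r['confidence'],2))
E
python3 b.py
```

```text
yaw 8.194435536317341 x@.24 0.4348061180852222 rms 0.00034704897038901337 38
yaw 8.268691806017188 x@.24 0.5294301788492958 rms 0.00033836049937695874 38
[[[39.5 43.5 28.1]]]
[289.5 158.5] jig top @.101 [0.4792 0.2448 0.101 ]
cup_a [289.6 231.6  64.2  65.3] 0.92
cup_a [290.1  64.2  77.7  80.7] 0.68
cup_a [222.7 384.4  53.   69.2] 0.61
top cup_a [218.9 220.9  24.9  20.7] 0.81
top cup_a [302.6 240.9  23.9  26.5] 0.72
top loose_cup [390.9 241.1  25.9  24.9] 0.7
```

Emit:
apply_moves([
  [0.1,2.2,-1.0,0,0,1.2,-1],
  [0,2.1,-2.5,0,0,0,-1],
  [0,0,-3.8,0,0,0,-1],
  [0,0,-3.8,0,0,0,-1],
  [0,0,-3.2,0,0,0,-1],
])

```text
t: 3.37
tcp_pos: [0.4787, 0.2454, 0.1018]
orientation: [-0.0, 0.653, 0.758, -0.0]
ft_force: [0.0, 0.1, -1.3]
opening: 0.094
finger_force: 0.0
```

Emit:
apply_moves([
  [0,0,-2.0,0,0,0,-1],
  [0,0,0,0,0,0,0.3],
  [0,0,0,0,0,0,0.3],
  [0,0,0,0,0,0,0.3],
  [0,0,0,0,0,0,0.3],
])

```text
t: 3.78
tcp_pos: [0.4803, 0.2456, 0.0856]
orientation: [0.0, 0.653, 0.757, 0.001]
ft_force: [0.1, -0.0, -0.1]
opening: 0.0705
finger_force: 0.0
```

Emit:
apply_moves([
  [0,0,0,0,0,0,0.6],
  [0,0,0,0,0,0,0.6],
  [0,0,0,0,0,0,0.6],
  [0,0,0,0,0,0,0.6],
])

```text
t: 4.12
tcp_pos: [0.4796, 0.2453, 0.0843]
orientation: [0.0, 0.653, 0.757, 0.0]
ft_force: [0.2, 0.1, -0.3]
opening: 0.0441
finger_force: 25.7
```

Emit:
apply_moves([
  [0,0,0.8,0,0,0,0.6],
  [0,0,2,0,0,0,0.6],
  [0,0,3,0,0,0,0.6],
  [0,0,3,0,0,0,0.6],
  [0,-1,2.2,0,0,0,0.6],
])

```text
t: 4.53
tcp_pos: [0.4795, 0.2364, 0.1967]
orientation: [0.0, 0.652, 0.758, 0.001]
ft_force: [0.5, 0.2, -0.2]
opening: 0.0444
finger_force: 29.7
```

Emit:
apply_moves([
  [0,-3,0,0,0,0,0.6],
  [0,-4,0,0,0,0,0.6],
  [0,-4,0,0,0,0,0.6],
  [0,-4,0,0,0,0,0.6],
  [0,-4,0,0,0,0,0.6],
])

```text
t: 4.95
tcp_pos: [0.4789, 0.0433, 0.1946]
orientation: [-0.0, 0.653, 0.757, 0.0]
ft_force: [0.7, -0.8, -0.1]
opening: 0.0435
finger_force: 29.8
```

Emit:
apply_moves([
  [0,-4,0,0,0,0,0.6],
  [0,-4,0,0,0,0,0.6],
  [0,-4,0,0,0,0,0.6],
  [0,-4,0,0,0,0,0.6],
  [0,-4,0,0,0,0,0.6],
])

```text
t: 5.37
tcp_pos: [0.479, -0.1568, 0.1947]
orientation: [0.0, 0.653, 0.757, 0.0]
ft_force: [0.7, 0.2, -1.5]
opening: 0.0443
finger_force: 29.7
```

```bash
python3 - <<'E'
from h import *
s=arm.read_state();print(s['t'],s['tcp_pos'],s['opening'],s['finger_force'])
a=shot('side');b=shot('wrist')
cv2.imwrite('pics/v3.png',np.hstack([cv2.resize(a[80:360,130:430],(400,373)),cv2.resize(b,(400,373))])[:,:,::-1])
E
```

```text
5.3667 [ 0.4789868  -0.15677034  0.19465996] 0.04429350646017604 29.74964845490831
```

View pics/v3.png

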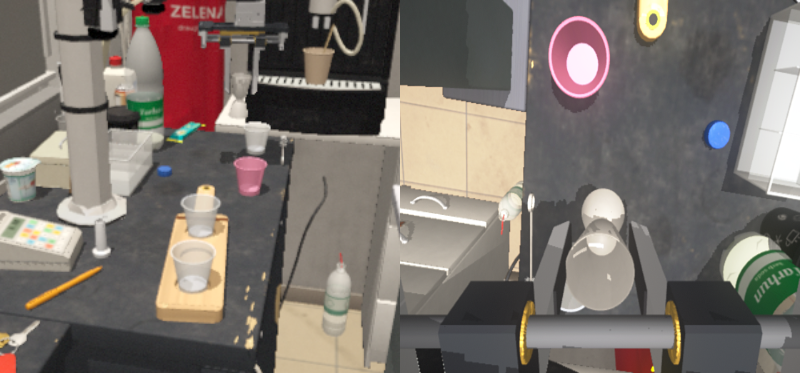

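The jigger hangs upright between the fingers and its well is empty; the other cups are undisturbed, and the loose cup lies further right.

Emit:
apply_moves([
  [0,-0.8,-2.5,0,0,0,0.6],
  [0,0,-3.5,0,0,0,0.6],
  [0,0,-3.5,0,0,0,0.6],
  [0,0,-2,0,0,0,0.6],
  [0,0,-0.5,0,0,0,0.6],
])

```text
t: 5.88
tcp_pos: [0.4778, -0.1622, 0.0714]
orientation: [-0.002, 0.653, 0.757, -0.001]
ft_force: [-0.6, 0.3, -0.6]
opening: 0.0436
finger_force: 29.8
```

Emit:
apply_moves([
  [0,0,-0.2,0,0,0,0.6],
  [0,0,0,0,0,0,0.6],
])

```text
t: 6.05
tcp_pos: [0.4799, -0.163, 0.0728]
orientation: [0.0, 0.653, 0.757, 0.0]
ft_force: [-0.5, -0.3, -0.9]
opening: 0.0438
finger_force: 29.8
```

Emit:
apply_moves([
  [0,0,-0.15,0,0,0,0.6],
  [0,0,0,0,0,0,0.6],
])

```text
t: 6.22
tcp_pos: [0.4802, -0.1629, 0.0716]
orientation: [0.001, 0.653, 0.757, 0.001]
ft_force: [-0.0, -0.3, -1.0]
opening: 0.0436
finger_force: 29.8
```

Emit:
apply_moves([
  [0,0,-0.1,0,0,0,0.6],
  [0,0,0,0,0,0,0.6],
])

```text
t: 6.38
tcp_pos: [0.4802, -0.1629, 0.0702]
orientation: [0.001, 0.653, 0.757, 0.001]
ft_force: [-0.2, 0.6, 5.7]
opening: 0.0437
finger_force: 29.8
```

Emit:
apply_moves([
  [0,0,0,0,0,0,-1],
  [0,0,0,0,0,0,-1],
  [0,0,0,0,0,0,-1],
  [0,0,0,0,0,0,-1],
  [0,0,1,0,0,0,-1],
])

```text
t: 6.8
tcp_pos: [0.4786, -0.1626, 0.0785]
orientation: [-0.001, 0.653, 0.757, -0.001]
ft_force: [-0.9, -0.0, -1.2]
opening: 0.0738
finger_force: 0.0
```

Emit:
apply_moves([
  [0,0,3,0,0,0,-1],
  [0,0,4,0,0,0,-1],
  [0,0,4,0,0,0,-1],
  [0,0,4,0,0,0,-1],
  [0,-2,1,0,0,0,-1],
])

```text
t: 7.22
tcp_pos: [0.4813, -0.1814, 0.2454]
orientation: [0.002, 0.652, 0.758, 0.002]
ft_force: [1.1, 0.8, 0.9]
opening: 0.0941
finger_force: 0.0
```

Emit:
apply_moves([
  [0,-4,0,0,0,0,-1],
  [-1,-3,0,0,0,0,-1],
  [-1,-3,0,0,0,0,-1],
  [0,-3,0,0,0,0,-1],
])

```text
t: 7.55
tcp_pos: [0.4576, -0.3147, 0.2405]
orientation: [0.0, 0.654, 0.757, 0.0]
ft_force: [-0.2, -0.1, 0.6]
opening: 0.094
finger_force: 0.0
```

```bash
python3 w.py w2 loose_cup:0 jigger:0
python3 - <<'E'
from h import *
import numpy as np
k=cam('wrist')
for r in finder.regions_of('wrist','loose_cup')[:3]:
    print(np.round(r['extent'],1),round(r['confidence'],2))
shot('side','side2')
for c in['side']:
    kk=cam(c)
    for q in('loose_cup','jigger'):
        for m in finder.mark_of(c,q)[:3]:print(c,q,np.round(m['pixel']),round(m['confidence'],2),atz(kk,m['pixel'],0))
E
```

```text
7.55 [ 0.4576 -0.3147  0.2405] [0.0001 0.6535 0.7569 0.0001]
cam at [ 0.4438 -0.2328  0.4008] axis [ 0.0422 -0.2797 -0.9592]
loose_cup [280.7 154.8] 0.82 [ 0.4524 -0.2826  0.    ]
jigger [326.2  47.8] 0.93 [ 0.4828 -0.1668  0.    ]
[283.8 161.2  69.3  67.2] 0.87
side loose_cup [320. 193.] 0.88 [ 0.45968719 -0.28102356  0.        ]
side loose_cup [274. 293.] 0.58 [0.48180572 0.29277517 0.        ]
side jigger [307. 209.] 0.64 [ 0.48336458 -0.14502838  0.        ]
```

View pics/w2.png

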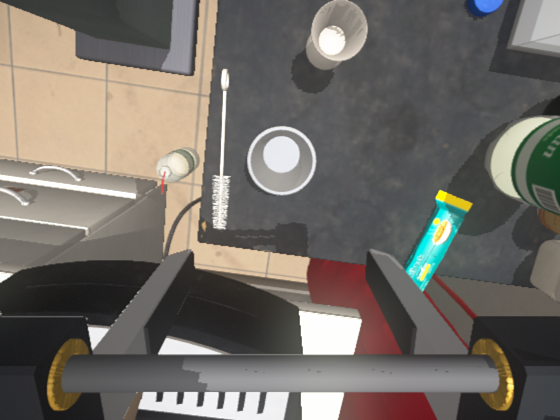

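The jigger stands upright at (335, 35). The clear cup has its rim at (282, 161) and foot at (281, 154). It is clear and open, so it is the right one; the brush is to its left at (222, 150).

```bash
cat > ring.py <<'E'
from h import *
import sys
# fit ring: python ring.py pic u v r z -> radial-gradient ellipse fit
np.set_printoptions(precision=4,suppress=True)
k=cam('wrist');im=cv2.imread(f'pics/{sys.argv[1]}.png');u,v,r,z=map(float,sys.argv[2:])
g=cv2.GaussianBlur(cv2.cvtColor(im,cv2.COLOR_BGR2GRAY),(0,0),1).astype(np.float32)
P=[]
for a in np.radians(np.arange(0,360,4)):
    rr=np.arange(r-8,r+8,.25)
    line=cv2.remap(g,(u+rr*np.cos(a)).astype(np.float32)[None],(v+rr*np.sin(a)).astype(np.float32)[None],cv2.INTER_LINEAR)[0]
    d=-np.gradient(line); j=d.argmax()
    if d[j]>1: P.append(atz(k,(u+rr[j]*np.cos(a),v+rr[j]*np.sin(a)),z)[:2])
P=np.array(P);g=np.ones(len(P),bool)
for _ in range(6):
    A=np.c_[2*P[g],np.ones(g.sum())];s=np.linalg.lstsq(A,(P[g]**2).sum(1),rcond=None)[0]
    R=np.sqrt(s[2]+s[:2]@s[:2]);e=abs(np.linalg.norm(P-s[:2],axis=1)-R);g=e<max(.001,1.5*np.median(e))
print('centre',s[:2],'radius',R,'n',g.sum(),len(P))
E
python3 ring.py w2 282 161 33.5 .062; python3 ring.py w2 282 154 18 .002
```

```text
centre [ 0.4545 -0.2776] radius 0.03273606741367992 n 90 90
centre [ 0.4546 -0.2786] radius 0.02027527768080696 n 90 90
```

Emit:
apply_moves([
  [-0.3,3.7,-1.5,0,0,0,-0.7],
  [0,0,-4,0,0,0,-0.7],
  [0,0,-4,0,0,0,-0.7],
  [0,0,-4,0,0,0,-0.7],
  [0,0,-3,0,0,0,-0.7],
])

```text
t: 8.32
tcp_pos: [0.4561, -0.274, 0.072]
orientation: [-0.001, 0.652, 0.758, -0.0]
ft_force: [1.2, -0.5, -1.0]
opening: 0.0798
finger_force: 0.0
```

Emit:
apply_moves([
  [0,0,-2,0,0,0,-0.7],
  [0,0,-1,0,0,0,-0.7],
  [0,0,0,0,0,0,-0.7],
])

```text
t: 8.57
tcp_pos: [0.4559, -0.2748, 0.0431]
orientation: [-0.001, 0.653, 0.758, -0.0]
ft_force: [-0.1, 0.1, 0.6]
opening: 0.0798
finger_force: 0.0
```

Emit:
apply_moves([
  [-0.1,-0.3,0.2,0,0,0,-0.7],
  [0,0,0,0,0,0,-0.2],
  [0,0,0,0,0,0,0.1],
  [0,0,0,0,0,0,0.1],
  [0,0,0,0,0,0,0.1],
])

```text
t: 8.98
tcp_pos: [0.456, -0.2792, 0.0474]
orientation: [0.001, 0.653, 0.757, 0.0]
ft_force: [-1.8, 0.2, 9.3]
opening: 0.0634
finger_force: 30.0
```

Emit:
apply_moves([
  [0,0,0,0,0,0,0.1],
  [0,0,0,0,0,0,0.1],
])

```text
t: 9.15
tcp_pos: [0.456, -0.2793, 0.0474]
orientation: [0.001, 0.653, 0.757, 0.0]
ft_force: [-1.9, 0.2, 9.5]
opening: 0.063
finger_force: 30.0
```

Emit:
apply_moves([
  [0,0,0.5,0,0,0,0.1],
  [0,0,2,0,0,0,0.1],
  [0,0,4,0,0,0,0.1],
  [0,0,4,0,0,0,0.1],
  [0,0,4,0,0,0,0.1],
])

```text
t: 9.57
tcp_pos: [0.4548, -0.2789, 0.1935]
orientation: [-0.0, 0.653, 0.757, -0.0]
ft_force: [0.3, 0.8, -0.2]
opening: 0.0633
finger_force: 30.0
```

Emit:
apply_moves([
  [0.4,3,1,0,0,0,0.1],
  [0.4,4,0,0,0,0,0.1],
  [0.4,4,0,0,0,0,0.1],
  [0.4,4,0,0,0,0,0.1],
  [0.4,4,0,0,0,0,0.1],
])

```text
t: 9.98
tcp_pos: [0.4752, -0.087, 0.2022]
orientation: [0.0, 0.653, 0.757, 0.0]
ft_force: [1.4, 1.0, 0.0]
opening: 0.0633
finger_force: 30.0
```

Emit:
apply_moves([
  [0.4,4,0,0,0,0,0.1],
  [0.2,4,0,0,0,0,0.1],
  [0,4,0,0,0,0,0.1],
  [0,4,0,0,0,0,0.1],
  [0,4,0,0,0,0,0.1],
])

```text
t: 10.4
tcp_pos: [0.481, 0.1131, 0.2021]
orientation: [0.0, 0.653, 0.757, 0.0]
ft_force: [0.3, -0.2, 0.1]
opening: 0.0634
finger_force: 30.0
```

Emit:
apply_moves([
  [0,3,0,0,0,0,0.1],
  [0,2,0,0,0,0,0.1],
  [0,0,0,0,0,0,0.1],
  [0,0,0,0,0,0,0.1],
])

```text
t: 10.73
tcp_pos: [0.4812, 0.1617, 0.2017]
orientation: [0.0, 0.652, 0.758, -0.0]
ft_force: [1.0, -0.5, -0.1]
opening: 0.0633
finger_force: 30.0
```

```bash
python3 w.py w3 loose_cup:.1 well_2:.014 cup_a:.014 strip:.022
```

```text
10.73 [0.4812 0.1617 0.2017] [ 0.      0.6523  0.7579 -0.0001]
cam at [0.4672 0.2436 0.362 ] axis [ 0.0428 -0.2797 -0.9591]
loose_cup [277.8 250.8] 0.89 [0.482  0.1358 0.1   ]
well_2 [295.6 111.9] 0.68 [0.4826 0.2422 0.014 ]
cup_a [220.  359.1] 0.71 [ 0.4405 -0.0436  0.014 ]
cup_a [293.7 191.7] 0.67 [0.4932 0.1659 0.014 ]
cup_a [294.5  17.3] 0.6 [0.4687 0.3209 0.014 ]
```

View pics/w3.png

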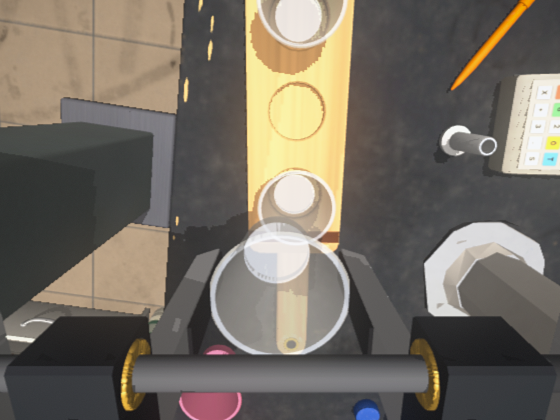

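The empty middle well shows as a ring at (296, 111), and the held cup is upright with its rim at (280, 294) and foot at (277, 251).

```bash
python3 ring.py w3 296 111 28 .022; for z in .212 .217 .222; do python3 ring.py w3 280 294 69 $z; done; for z in .150 .155 .16; do python3 ring.py w3 277 251 33 $z; done
python3 - <<'E'
from h import *
im=cv2.imread('pics/w3.png');g=cv2.GaussianBlur(cv2.cvtColor(im,cv2.COLOR_BGR2GRAY),(0,0),1)
cv2.imwrite('pics/c3.png',cv2.resize(im[70:370,190:370],None,fx=2,fy=2))
E
```

```text
centre [0.4832 0.2404] radius 0.023800572083111846 n 89 90
centre [0.4802 0.1566] radius 0.03352903106276424 n 72 90
centre [0.4798 0.1594] radius 0.032411232183207996 n 72 90
centre [0.4794 0.1623] radius 0.03129343330365347 n 72 90
centre [0.4788 0.1528] radius 0.021142056851532233 n 84 90
centre [0.4786 0.1549] radius 0.02064337150589313 n 84 90
centre [0.4783 0.157 ] radius 0.020144686160247456 n 84 90
```

View pics/c3.png

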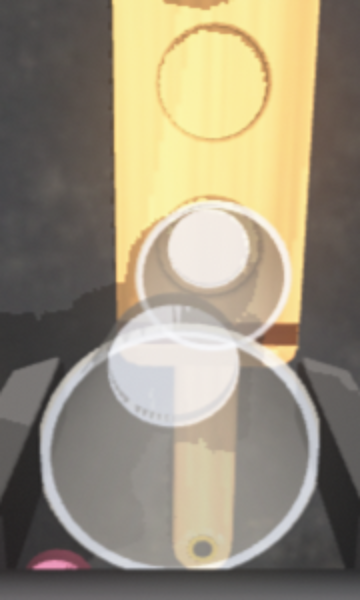

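```bash
cat > fit.py <<'E'
from h import *
from scipy.optimize import least_squares
np.set_printoptions(precision=4,suppress=True)
def edges(g,u,v,r,angs,w,sgn=-1):
    P=[]
    for a in np.radians(angs):
        rr=np.arange(r-w,r+w,.25);l=cv2.remap(g,(u+rr*np.cos(a)).astype(np.float32)[None],(v+rr*np.sin(a)).astype(np.float32)[None],cv2.INTER_LINEAR)[0]
        d=sgn*np.gradient(l);j=d.argmax();P.append([u+rr[j]*np.cos(a),v+rr[j]*np.sin(a)])
    return np.array(P)
def fit(pic,k,rim,foot,ra,fa,x0,tilt=True,rf=.0203):
    g=cv2.GaussianBlur(cv2.cvtColor(cv2.imread(f'pics/{pic}.png'),cv2.COLOR_BGR2GRAY),(0,0),.8).astype(np.float32)
    E=[edges(g,*rim,ra,7),edges(g,*foot,fa,6)]
    t=np.linspace(0,2*np.pi,721)
    def res(p):
        ax=np.array([p[3],p[4],1]);ax/=np.linalg.norm(ax)
        e1=np.cross([0,1,0],ax);e1/=np.linalg.norm(e1);e2=np.cross(ax,e1);out=[]
        for pts,(h,r) in zip(E,((.062,.033),(.002,rf))):
            C=p[:3]+h*ax+r*(np.outer(np.cos(t),e1)+np.outer(np.sin(t),e2))
            q=np.array([proj(k,c) for c in C]);c0=q.mean(0)
            D=np.linalg.norm(pts[:,None]-q[None],axis=2);j=D.argmin(1)
            out.append(D[range(len(pts)),j]*np.sign(np.linalg.norm(pts-c0,axis=1)-np.linalg.norm(q[j]-c0,axis=1)))
        if not tilt: out.append(np.array(p[3:])*1e4)
        return np.concatenate(out)
    s=least_squares(res,x0,loss='soft_l1',f_scale=.7,x_scale=[.01,.01,.01,.1,.1],diff_step=1e-3)
    print(pic,'foot',s.x[:3],'tilt',s.x[3:],'med|res|',np.median(abs(res(s.x)[:len(E[0])+len(E[1])])))
    return s.x
E
python3 - <<'E'
from fit import *
k3=cam('wrist')
# camera pose for w2: same tool orientation, shifted by TCP difference
f,cx,cy,T=k3;R=T[:3,:3]
T2=T.copy();T2[:3,3]=-R@np.array([.4438,-.2328,.4008]);k2=(f,cx,cy,T2)
al=range(0,360,5)
fit('w2',k2,(282,161,33.5),(282,154,18),al,al,[.4545,-.278,.0,.001,.001])
ra=list(range(150,235,5))+list(range(305,390,5))
for r in(.0203,.0215):fit('w3',k3,(280,294,70),(277,251.5,33),ra,al,[.479,.157,.155,.001,.001],rf=r)
fit('w3',k3,(280,294,70),(277,251.5,33),ra,al,[.479,.157,.155,0.001,0.001],tilt=False)
E
```

```text
w2 foot [ 0.4527 -0.282  -0.0024] tilt [-0.005  0.015] med|res| 0.18936112546098233
w3 foot [0.4786 0.1549 0.1528] tilt [0.0288 0.0496] med|res| 0.4180892799465019
w3 foot [0.4788 0.1538 0.1497] tilt [0.0274 0.0513] med|res| 0.9729515956405
w3 foot [0.479  0.1562 0.155 ] tilt [0. 0.] med|res| 0.8496508258114936
```

```bash
python3 - <<'E'
from h import *
from scipy.spatial.transform import Rotation as Ro
s=arm.read_state();q=s['orientation'];R=Ro.from_quat([q[1],q[2],q[3],q[0]]).as_matrix();p=np.array(s['tcp_pos']);k=cam('wrist')
print(R.round(3).tolist())
for sx in(-.008,0,.008):
  for sy in(-1,1):
    print(sx,sy,np.round(proj(k,p+R@[sx,sy*.0317,.019]),1),np.round(proj(k,p+R@[sx,sy*.0435,.019]),1))
im=cv2.imread('pics/w3.png');cv2.imwrite('pics/c4.png',cv2.resize(im[225:350,140:420],None,fx=2.8,fy=2.8,interpolation=cv2.INTER_CUBIC))
E
```

```text
[[-0.146, 0.989, 0.0], [0.989, 0.146, 0.0], [0.0, 0.0, -1.0]]
-0.008 -1 [225.6 278.4] [204.4 278.4]
-0.008 1 [339.6 278.4] [360.8 278.4]
0 -1 [225.  265.2] [203.5 265.2]
0 1 [340.3 265.2] [361.7 265.2]
0.008 -1 [224.3 251.7] [202.6 251.7]
0.008 1 [341.  251.7] [362.7 251.7]
```

View pics/c4.png

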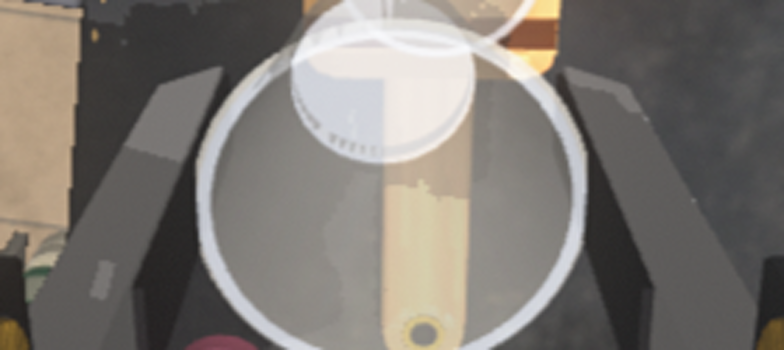

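Emit:
apply_moves([
  [0.2,2.2,0,0,0,0,0.1],
  [0.2,3,0,0,0,0,0.1],
  [0.1,3.3,0,0,0,0,0.1],
  [0,0,-2,0,0,0,0.1],
  [0,0,-3.5,0,0,0,0.1],
])

```text
t: 11.4
tcp_pos: [0.488, 0.2482, 0.1483]
orientation: [0.001, 0.652, 0.758, 0.003]
ft_force: [1.2, 0.1, -0.5]
opening: 0.0632
finger_force: 30.0
```

Emit:
apply_moves([
  [0,0,-3.5,0,0,0,0.1],
  [0,0,-2.3,0,0,0,0.1],
  [0,0,0,0,0,0,0.1],
  [0,0,0,0,0,0,0.1],
])

```text
t: 11.73
tcp_pos: [0.4865, 0.2452, 0.0884]
orientation: [-0.0, 0.653, 0.757, -0.001]
ft_force: [0.3, 0.9, 0.1]
opening: 0.0635
finger_force: 30.0
```

```bash
python3 w.py w4 loose_cup:.033 cup_a:.014; python3 - <<'E'
from fit import *
k=cam('wrist');al=range(0,360,5)
ra=list(range(150,235,5))+list(range(305,390,5))
s=arm.read_state();p=np.array(s['tcp_pos']);x=p+[-.0025,-.0067,-.049]
fit('w4',k,(280,294,70),(277,251.5,33),ra,al,[*x,.02,.05])
im=cv2.imread('pics/w4.png');cv2.imwrite('pics/c5.png',cv2.resize(im[0:400,180:400],None,fx=1.5,fy=1.5,interpolation=cv2.INTER_CUBIC))
E
```

```text
11.73 [0.4865 0.2452 0.0884] [-0.      0.6534  0.757  -0.0009]
cam at [0.4729 0.3273 0.2486] axis [ 0.0407 -0.281  -0.9588]
loose_cup [277.5 252.4] 0.74 [0.4845 0.2371 0.033 ]
cup_a [273.9 119.1] 0.71 [0.47   0.3196 0.014 ]
cup_a [278.1 249.8] 0.43 [0.4857 0.2312 0.014 ]
w4 foot [0.4846 0.2409 0.041 ] tilt [0.0257 0.0525] med|res| 0.43392152709414433
```

View pics/c5.png

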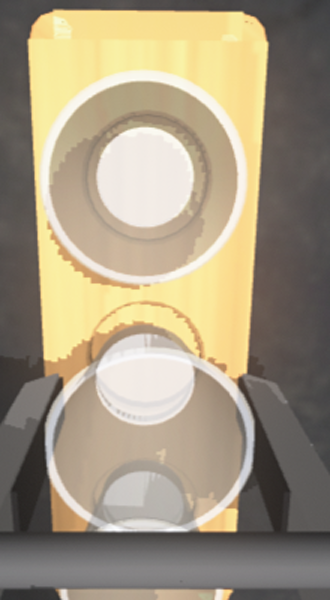

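```bash
python3 - <<'E'
from fit import *
from scipy.optimize import least_squares
k=cam('wrist')
g=cv2.GaussianBlur(cv2.cvtColor(cv2.imread('pics/w4.png'),cv2.COLOR_BGR2GRAY),(0,0),.8).astype(np.float32)
t=np.linspace(0,2*np.pi,361)
for sg in(1,-1):
    P=edges(g,278,237,37,list(range(185,235,4))+list(range(305,357,4)),5,sg)
    W=np.array([atz(k,p,.022)[:2] for p in P])
    for fixed in(True,False):
        f=lambda q:np.linalg.norm(W-q[:2],axis=1)-(.0255 if fixed else q[2])
        s=least_squares(f,[.483,.241,.0255],loss='soft_l1',f_scale=.0004);print(sg,'well',s.x,'res',np.median(abs(f(s.x))))
print(proj(k,np.array([.4846,.2409,.041])),proj(k,np.array([.4830,.2408,.022])))
E
```

```text
1 well [0.484  0.2455 0.0255] res 0.0004177604564892176
1 well [0.4842 0.2435 0.0267] res 0.00016416235443440612
-1 well [0.4839 0.2421 0.0255] res 0.0003766009480028719
-1 well [0.4837 0.2442 0.0242] res 0.00015998956403496557
[np.float64(276.31747049621276), np.float64(252.25050851847777)] [np.float64(274.18069814411166), np.float64(241.31745647797786)]
```

Emit:
apply_moves([
  [-0.05,0.25,-0.5,0,0,0,0.1],
  [0,0,-0.7,0,0,0,0.1],
  [0,0,0,0,0,0,0.1],
])

```text
t: 12.13
tcp_pos: [0.4855, 0.2488, 0.0757]
orientation: [-0.0, 0.653, 0.758, -0.0]
ft_force: [0.1, -0.2, -0.8]
opening: 0.0632
finger_force: 30.0
```

Emit:
apply_moves([
  [0,0,-0.3,0,0,0,0.1],
  [0,0,0,0,0,0,0.1],
])

```text
t: 12.3
tcp_pos: [0.4858, 0.2485, 0.073]
orientation: [-0.0, 0.653, 0.757, -0.0]
ft_force: [-0.4, -0.5, -0.3]
opening: 0.0633
finger_force: 30.0
```

Emit:
apply_moves([
  [0,0,-0.3,0,0,0,0.1],
  [0,0,0,0,0,0,0.1],
])

```text
t: 12.47
tcp_pos: [0.4858, 0.2485, 0.07]
orientation: [-0.0, 0.653, 0.757, -0.0]
ft_force: [-0.4, 0.0, -0.5]
opening: 0.0632
finger_force: 30.0
```

Emit:
apply_moves([
  [0,0,-0.2,0,0,0,0.1],
  [0,0,0,0,0,0,0.1],
])

```text
t: 12.63
tcp_pos: [0.4859, 0.2485, 0.0682]
orientation: [-0.0, 0.653, 0.757, -0.0]
ft_force: [1.1, 0.8, -0.8]
opening: 0.063
finger_force: 30.0
```

Emit:
apply_moves([
  [0,0,-0.2,0,0,0,0.1],
  [0,0,0,0,0,0,0.1],
])

```text
t: 12.8
tcp_pos: [0.4858, 0.2486, 0.0662]
orientation: [-0.0, 0.653, 0.757, -0.0]
ft_force: [-0.2, 0.3, -0.6]
opening: 0.0633
finger_force: 30.0
```

Emit:
apply_moves([
  [0,0,-0.2,0,0,0,0.1],
  [0,0,0,0,0,0,0.1],
])

```text
t: 12.97
tcp_pos: [0.4858, 0.2486, 0.0642]
orientation: [-0.0, 0.653, 0.757, -0.0]
ft_force: [-0.3, 0.3, -0.1]
opening: 0.0636
finger_force: 30.0
```

Emit:
apply_moves([
  [0,0,-0.15,0,0,0,0.1],
  [0,0,0,0,0,0,0.1],
])

```text
t: 13.13
tcp_pos: [0.4859, 0.2486, 0.0627]
orientation: [-0.0, 0.653, 0.757, -0.0]
ft_force: [0.3, -0.2, -0.4]
opening: 0.0632
finger_force: 30.0
```

Emit:
apply_moves([
  [0,0,-0.15,0,0,0,0.1],
  [0,0,0,0,0,0,0.1],
])

```text
t: 13.3
tcp_pos: [0.486, 0.2487, 0.0616]
orientation: [-0.0, 0.653, 0.757, 0.0]
ft_force: [-0.9, -1.2, 4.8]
opening: 0.0634
finger_force: 30.0
```

Emit:
apply_moves([
  [0,0,-0.1,0,0,0,0.1],
  [0,0,0,0,0,0,0.1],
])

```text
t: 13.47
tcp_pos: [0.4861, 0.2488, 0.0613]
orientation: [-0.0, 0.653, 0.757, 0.0]
ft_force: [-7.1, -3.3, 22.0]
opening: 0.0634
finger_force: 30.0
```

Emit:
apply_moves([
  [0,0,0.1,0,0,0,0.1],
  [0,0,0,0,0,0,-0.5],
  [0,0,0,0,0,0,-1],
  [0,0,0,0,0,0,-1],
  [0,0,0,0,0,0,-1],
])

```text
t: 13.88
tcp_pos: [0.4858, 0.2486, 0.0612]
orientation: [-0.0, 0.653, 0.757, -0.0]
ft_force: [0.1, -0.1, 0.5]
opening: 0.0865
finger_force: 0.0
```

Emit:
apply_moves([
  [0,0,1,0,0,0,-1],
  [0,0,3,0,0,0,-1],
  [0,0,4,0,0,0,-1],
  [0,0,4,0,0,0,-1],
  [0,-2,2,0,0,0,-1],
])

```text
t: 14.3
tcp_pos: [0.4867, 0.2316, 0.2062]
orientation: [0.0, 0.652, 0.758, 0.002]
ft_force: [0.3, 0.5, 0.2]
opening: 0.0939
finger_force: 0.0
```

Emit:
apply_moves([
  [0,-4,0,0,0,0,-1],
  [0,-3,0,0,0,0,-1],
  [0,0,0,0,0,0,-1],
  [0,0,0,0,0,0,-1],
])

```text
t: 14.63
tcp_pos: [0.4861, 0.1572, 0.2024]
orientation: [0.0, 0.654, 0.756, 0.001]
ft_force: [-0.1, 1.6, 1.1]
opening: 0.0938
finger_force: 0.0
```

```bash
python3 w.py w5 cup_a:.014 strip:.022 handle:.011 tasting_board:0
```

```text
14.63 [0.4861 0.1572 0.2024] [0.     0.6541 0.7564 0.0005]
cam at [0.4724 0.239  0.3628] axis [ 0.0421 -0.2791 -0.9593]
cup_a [288.   15.4] 0.81 [0.4686 0.3174 0.014 ]
cup_a [289.5 190.7] 0.68 [0.4939 0.1617 0.014 ]
cup_a [216.1 353.2] 0.57 [ 0.4392 -0.0408  0.014 ]
cup_a [361.8 406.5] 0.17 [ 0.6221 -0.0917  0.014 ]
strip [288.8 229.2] 0.72 [0.4988 0.1239 0.022 ]
handle [289.1 298.7] 0.88 [0.5124 0.0396 0.011 ]
```

View pics/w5.png

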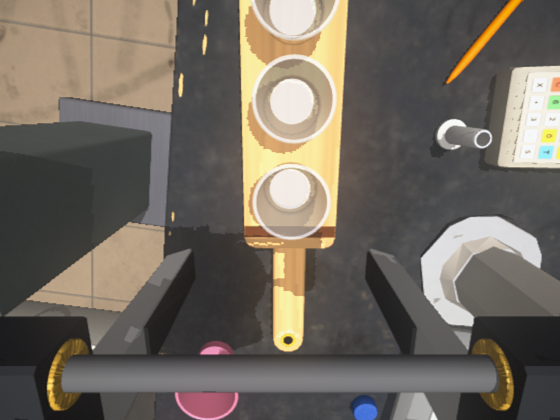

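The new cup stands upright in the middle well (292, 101) with its neighbours at (292, 10) and (290, 200). The strip is at (290, 232) and the handle runs down to (288, 340).

Emit:
apply_moves([
  [0,-3.8,-1,0,0,0,-1],
  [0,-4,-1,0,0,0,-1],
  [0,-4,-1,0,0,0,-1],
  [0,0,-4,0,0,0,-1],
  [0,0,-4,0,0,0,-1],
])

```text
t: 15.3
tcp_pos: [0.4871, 0.0393, 0.0914]
orientation: [0.001, 0.654, 0.757, 0.001]
ft_force: [2.0, 2.0, -0.5]
opening: 0.094
finger_force: 0.0
```

Emit:
apply_moves([
  [1.3,0,-1.5,0,0,0,-1],
  [1.3,0,-1.5,0,0,0,-1],
  [0,0,-2.2,0,0,0,-1],
  [0,0,0,0,0,0,-1],
  [0,0,0,0,0,0,-1],
])

```text
t: 15.72
tcp_pos: [0.5112, 0.0407, 0.0389]
orientation: [-0.001, 0.653, 0.757, -0.001]
ft_force: [0.4, -0.5, 0.5]
opening: 0.0942
finger_force: 0.0
```

Emit:
apply_moves([
  [0.05,-0.1,-1.2,0,0,0,-1],
  [0,0,-0.4,0,0,0,-1],
  [0,0,0,0,0,0,-1],
])

```text
t: 15.97
tcp_pos: [0.5121, 0.0398, 0.0233]
orientation: [-0.0, 0.653, 0.757, -0.0]
ft_force: [-0.4, 0.6, -0.3]
opening: 0.094
finger_force: 0.0
```

Emit:
apply_moves([
  [0,0,0,0,0,0,0],
  [0,0,0,0,0,0,0.4],
  [0,0,0,0,0,0,0.8],
  [0,0,0,0,0,0,0.8],
  [0,0,0,0,0,0,0.8],
])

```text
t: 16.38
tcp_pos: [0.5125, 0.0397, 0.0237]
orientation: [0.0, 0.653, 0.757, 0.0]
ft_force: [0.3, 0.1, -0.9]
opening: 0.0643
finger_force: 0.0
```

Emit:
apply_moves([
  [0,0,0,0,0,0,0.8],
  [0,0,0,0,0,0,0.8],
])

```text
t: 16.55
tcp_pos: [0.5124, 0.0396, 0.0235]
orientation: [-0.0, 0.653, 0.757, -0.0]
ft_force: [0.5, 0.0, 0.8]
opening: 0.051
finger_force: 0.0
```

Emit:
apply_moves([
  [0,0,0,0,0,0,1],
  [0,0,0,0,0,0,1],
  [0,0,0,0,0,0,1],
  [0,0,0,0,0,0,1],
  [0,0,0,0,0,0,1],
])

```text
t: 16.97
tcp_pos: [0.5124, 0.0396, 0.0234]
orientation: [-0.0, 0.653, 0.757, -0.0]
ft_force: [0.5, -0.5, 0.4]
opening: 0.0336
finger_force: 30.0
```

Emit:
apply_moves([
  [0,0.2,0,0,0,0,1],
  [0,0.4,0,0,0,-0.2,1],
  [-0.05,0.6,0,0,0,-0.4,1],
  [-0.05,0.8,0,0,0,-0.4,1],
  [-0.05,1,0,0,0,-0.4,1],
])

```text
t: 17.38
tcp_pos: [0.5108, 0.0702, 0.0234]
orientation: [-0.0, 0.663, 0.749, -0.0]
ft_force: [0.6, -2.9, -0.9]
opening: 0.034
finger_force: 30.0
```

Emit:
apply_moves([
  [-0.05,1,0,0,0,-0.4,1],
  [-0.05,1,0,0,0,-0.4,1],
  [-0.05,1,0,0,0,-0.4,1],
  [-0.05,1,0,0,0,-0.4,1],
  [-0.05,1,0,0,0,-0.4,1],
])

```text
t: 17.8
tcp_pos: [0.5083, 0.1208, 0.0234]
orientation: [-0.0, 0.675, 0.737, -0.0]
ft_force: [-0.3, -3.7, 1.4]
opening: 0.0337
finger_force: 30.0
```

Emit:
apply_moves([
  [-0.05,1,0,0,0,-0.4,1],
  [-0.05,1,0,0,0,-0.4,1],
  [-0.05,1,0,0,0,-0.4,1],
  [-0.05,1,0,0,0,-0.4,1],
  [-0.05,1,0,0,0,-0.4,1],
])

```text
t: 18.22
tcp_pos: [0.5058, 0.1706, 0.0234]
orientation: [-0.0, 0.688, 0.725, -0.0]
ft_force: [0.2, -4.0, 2.2]
opening: 0.0338
finger_force: 30.0
```

Emit:
apply_moves([
  [-0.05,1,0,0,0,-0.4,1],
  [-0.05,1,0,0,0,-0.4,1],
  [-0.05,0.9,0,0,0,-0.4,1],
  [-0.05,0.7,0,0,0,-0.4,1],
  [-0.05,0.5,0,0,0,-0.4,1],
])

```text
t: 18.63
tcp_pos: [0.5033, 0.2115, 0.0234]
orientation: [-0.0, 0.701, 0.714, -0.0]
ft_force: [-1.1, -5.1, 3.1]
opening: 0.034
finger_force: 30.0
```

```bash
cat > b2.py <<'E'
from h import *
import sys
np.set_printoptions(precision=4,suppress=True)
s=arm.read_state();print(s['t'],s['tcp_pos'],s['orientation'],s['ft_force'])
k=cam('wrist');im=shot('wrist',sys.argv[1])
for q,z in(('cup_a',.014),('strip',.022)):
    for m in finder.mark_of('wrist',q)[:3]:print(q,np.round(m['pixel'],1),round(m['confidence'],2),atz(k,m['pixel'],z))
hsv=cv2.cvtColor(im[:,:,::-1].copy(),cv2.COLOR_BGR2HSV)
m=cv2.inRange(hsv,(10,60,120),(30,255,255));m[:,:225]=0;m[:,360:]=0
for i in(0,-1):
    e=[]
    for r in range(6,190,4):
        c=np.where(m[r]>0)[0]
        if len(c)>20: e.append(atz(k,(c[i]+(-.5,.5)[i],r),.022)[:2])
    e=np.array(e);p=np.polyfit(e[:,1],e[:,0],1)
    for _ in range(4):
        g=abs(e[:,0]-np.polyval(p,e[:,1]))<.0012+.002*(_==0);p=np.polyfit(e[g,1],e[g,0],1)
    print('edge yaw',-np.degrees(np.arctan(p[0])),'x',np.polyval(p,s['tcp_pos'][1]+.2),g.sum(),len(e))
a=shot('side',sys.argv[1]+'s');ks=cam('side')
for q,z in(('strip',.022),):
    for m in finder.mark_of('side',q)[:3]:print('side',q,np.round(m['pixel'],1),round(m['confidence'],2),atz(ks,m['pixel'],z))
cv2.imwrite(f'pics/{sys.argv[1]}v.png',np.hstack([cv2.resize(a[120:400,130:430],(400,373)),cv2.resize(im,(400,373))])[:,:,::-1])
E
python3 b2.py w6
```

```text
18.6333 [0.5033 0.2115 0.0234] [-0.      0.7006  0.7136 -0.0001] [-1.0598 -5.0893  3.0788]
strip [278.7 107.1] 0.96 [0.4997 0.2946 0.022 ]
edge yaw 4.834481314528196 x 0.4719909549417903 13 39
edge yaw 4.5681428934998385 x 0.5256321886637518 28 39
side strip [263.2 277.9] 0.64 [0.5086 0.2763 0.022 ]
```

View pics/w6v.png

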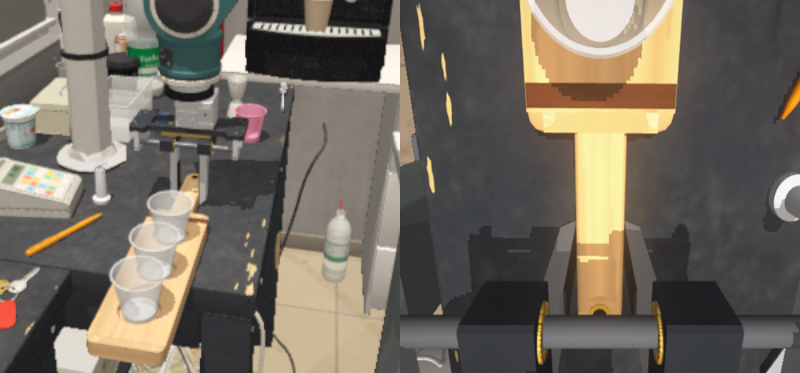

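Three cups are standing and the board runs parallel to the counter's front edge, with the strip at y 0.295 and the tool yaw 1° from square.

Emit:
apply_moves([
  [0,0.6,0,0,0,-0.3,1],
  [0,0.8,0,0,0,-0.4,1],
  [0,1,0,0,0,-0.4,1],
  [0,1,0,0,0,0,1],
  [0,1,0,0,0,0,1],
])

```text
t: 19.3
tcp_pos: [0.5035, 0.2552, 0.0234]
orientation: [0.0, 0.707, 0.707, -0.0]
ft_force: [0.4, -5.1, 2.3]
opening: 0.0337
finger_force: 30.0
```

Emit:
apply_moves([
  [0,1,0,0,0,0,1],
  [0,1,0,0,0,0,1],
  [0,1,0,0,0,0,1],
  [0,1,0,0,0,0,1],
  [0,0.8,0,0,0,0,1],
])

```text
t: 19.72
tcp_pos: [0.5034, 0.3038, 0.0235]
orientation: [0.0, 0.707, 0.707, -0.0]
ft_force: [0.1, -6.3, 5.0]
opening: 0.0337
finger_force: 30.0
```

Emit:
apply_moves([
  [0,0.8,0,0,0,0,1],
  [0,0.8,0,0,0,0,1],
  [0,0.6,0,0,0,0,1],
  [0,0.4,0,0,0,0,1],
  [0,0.2,0,0,0,0,1],
])

```text
t: 20.13
tcp_pos: [0.5035, 0.3313, 0.0236]
orientation: [0.0, 0.707, 0.707, -0.0]
ft_force: [-0.0, -7.6, 7.9]
opening: 0.0338
finger_force: 30.0
```

Emit:
apply_moves([
  [0,0,0,0,0,0,1],
  [0,0,0,0,0,0,1],
])

```text
t: 20.3
tcp_pos: [0.5035, 0.3315, 0.0237]
orientation: [-0.0, 0.707, 0.707, 0.0]
ft_force: [0.2, -3.9, 6.3]
opening: 0.0338
finger_force: 30.0
```

```bash
python3 b2.py w7
```

```text
20.3 [0.5035 0.3315 0.0237] [-0.      0.7071  0.7071  0.0002] [ 0.2175 -3.8825  6.3099]
strip [282.4 109.8] 0.9 [0.503  0.4135 0.022 ]
edge yaw 8.242403768683825 x 0.46451901366320636 15 39
edge yaw 3.602891951984414 x 0.5292936523348793 30 39
side strip [243.9 316.8] 0.75 [0.5112 0.4075 0.022 ]
side strip [204.9 413.3] 0.58 [0.5039 0.6185 0.022 ]
```

View pics/w7v.png

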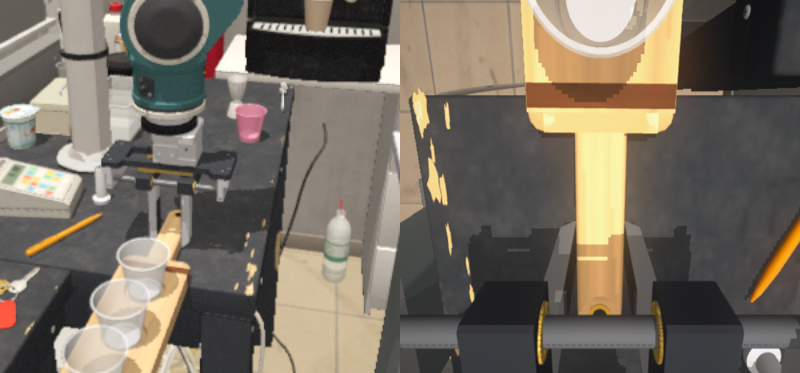

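The strip lies over the counter edge (both at row 96), the board is square and level, and all three cups stand past the edge. The jigger stands behind at (237, 95).

Emit:
apply_moves([
  [0,0,0,0,0,0,1],
  [0,0,0,0,0,0,1],
  [0,0,0,0,0,0,1],
])

```text
t: 20.8
tcp_pos: [0.5035, 0.3315, 0.0237]
orientation: [-0.0, 0.707, 0.707, 0.0]
ft_force: [0.1, -3.5, 6.6]
opening: 0.0338
finger_force: 30.0
```

```bash
python3 -c "
from cell import arm
print(arm.finish_job())"
```

```text
the job is handed in; nothing more can be done
None
```

I handed the job in at 20.8 s: the jigger stands on the counter, the loose cup stands in the middle well, and the gripper holds the board level and square with the strip at about y = 0.414 m, over the edge at 0.415 m. `finish_job()` gave no verdict, so a pass is not confirmed.

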